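# Rewind the thread cartridge and put it away

### The arm

A 6-joint arm with a two-finger parallel gripper is mounted at the origin on the work surface. World frame = base frame: x ahead of the robot, y to its left, z up, the work surface at z = 0. Lengths are in m, angles in rad, forces in N, time in s.
With the tool pointing down it reaches from about 0.3 to 0.775 m from the base axis. Payload 14.6 kg.
Tool frame: the origin (TCP) lies on the mounting face of the last link; the fingertips stand 199 mm ahead of it and the grasp point (between the pads) lies 180 mm ahead of it; z points along the fingers, y is the direction in which the jaws open and shut (so a half turn about z gives the same grasp; the last joint's range is limited). The gripper opens to 94 mm and grips with 3 to 60 N. Pads are 16 mm wide; open, the fingers measure 119 mm over their backs; the gripper's body (75 mm by 177 mm) begins 78 mm behind the grasp point.
Start: joints at [1.057, 0.3, 1.521, -0, 1.321, -0.067], TCP at [0.238, 0.496, 0.405] pointing down, gripper open.
Joint ranges: [-3.03, 3.03], [-0.79, 2.21], [0.23, 2.52], [-1.04, 4.18], [0, 3.07], [-2.55, 2.55]. Speed limits (rad/s): [2.22, 2.22, 2.57, 3.14, 3.14, 3.14].

### API

Orientations are given as [roll, pitch, yaw] about the fixed x, y, z axes, in that order (R = Rz(yaw) Ry(pitch) Rx(roll)).
In Python, from station import sensors, vision, job gives the robot as it stands. The module is installed in compiled form; this text tells all that it offers.
- The arm moves only by the tool arm_command, never from a script. Its argument "plan" is one flat list of numbers, 5 for each row, row after row: the closure, from -1 (fully open) to 1 (shut), so that 0 is half open, then the shift along the world's x, y, z scaled (see below), then the turn about the world's z scaled (see below). A call has 1 to 20 rows; each row is the pose to reach, as a shift and turn from the pose commanded when the call began; what a row does not reach only later rows make up. The controller multiplies each number of a shift by 400 mm and each number of a turn by 120 degrees. A row lasts 1/10 s, in which the tool goes at most 50 mm and 8.59 degrees, less where a joint would pass 70% of its speed; a pose out of reach is approached as far as the arm can. A call with a number of a shift or a turn outside -1 to 1 is refused whole. A call with a gripper value outside its range is refused whole. The fingers move at their own pace and stop on an object; "newtons" is the grip in N (left out, the last holds). Time passes only in rows, so rows that repeat a pose let the fingers close. It gives the time, the measured TCP pose, the force and the opening at its end, in the units of the state.
- sensors.get_obs(): the state, without advancing time (a new reading comes with each control period).
- vision.camera(name): name is "scene" or "top"; returns the picture (480x640x3 uint8, blue, green, red); there is no depth.
- vision.camera_params(name): a dict with "intrinsics" (3x3 intrinsics, pixels), "k1" (the pictures are not rectified: a ray, as slopes to the right and down, at radius r is drawn at 1 + k1 r^2 times it, then the intrinsics apply), "rvec" (rotation vector, rad) and "tvec" (3), from world to camera coordinates, as OpenCV has them. Camera axes: x right, y down, z forward; pixel columns grow to the right and rows downward; lengths in m; the calibration is good to about 2 mm. A picture is of the moment at which its call begins. camera_params takes no time and is no camera call.
- job.hand_in(): hands the job in, once; it reports no verdict.
Trained networks look in the newest picture that a camera, given by its name, has taken for a name from the list of things; names that differ only in an ending like _2 or _b are one class to them, and where a whole thing is asked for, a point or a joint stands for the part that bears it (a point fixed in the world has none). Each returns a list of dicts, best first, with "confidence" (0 to 1); they miss things now and then, are a little off and sometimes report something else, mostly with a low value. They report only what shows in the picture. A call takes as long as a camera call. They do not tell look-alikes from the thing itself.
- vision.search_frame(name, camera): "at" ([row, column] in pixels, amid what is visible of it).
- vision.silhouettes(name, camera): "mask" (480x640 bool, what is visible of it) and "at" ([row, column] in pixels, amid what is visible of it).
- vision.pinpoint(name, camera): "at" ([row, column] in pixels: a listed point, or the origin of a listed thing).
The state is a dict: "time_s": time; "qpos": joint angles; "joint_vel": joint speeds; "tau": joint torques, N m; "ee_pos": TCP position; "eef_rot": TCP orientation; "force": force on the tool from outside, world axes, zero at the start; "moment": the same for the moment, N m; "grip_width": finger opening in m.
Only numpy, scipy, OpenCV 4.12 (cv2) and the standard library are available. Lean on these libraries where they do the work, as an engineer would, in place of code of your own. Each camera call takes 0.05 s, during which the arm holds its last target.

### The job

Crank the bench thread winder clockwise (seen from above) until the drag on the crank suddenly drops away, and stop there, within half a turn. That frees the cartridge: lift it out by its tab, without ever pulling hard on it while it is still locked or pressing hard on it, and set it upright, fully down, in the empty bay of the wooden rack. Leave the other things where they are.

Things in the scene. Friction and masses are not known exactly. Their poses are not given: they have to be found in the camera images.
- winder: Fixed thread winder: grey steel box 130 x 270 x 75 mm (x, y, z); origin at the centre of its underside. In its top the cartridge's well at y = -75 mm, the crank at y = +75 mm. A steel tongue covers 5 mm of the cartridge's +x edge and locks it; when the drag drops the tongue springs 10 mm to +x and frees it. Over 30 N between cartridge and winder breaks the lock.
- crank_axis (a point): Point on the vertical axis of the crank, fixed, at the height of the middle of the knob (112 mm over the table). The crank turns clockwise seen from above; the other way it is blocked from the start.
- knob_mid (a point): Middle of the crank's upright wooden knob, 20 mm thick, 38 mm high (93 to 131 mm over the table), spinning on its pin 42 mm from the crank axis; flat arm under it, 91 mm high. Starts at any angle. The crank pulls back with a steady 7 to 11 N at the knob, also standing still (let go, it runs back to its start), until at an unknown point 1.1 to 2.3 turns on the pull drops at once to under 2 N.
- overwind (a joint): Steel tell-tale pin, 8 mm thick, low in the +y end face of the winder. 0 m (all but flush) at the start; it is pushed out, up to 13 mm, when the crank is turned on more than 0.45 turn after the drag has dropped; 3 mm, past half a turn, counts as overwound.
- cartridge_mid (a point): Loose thread cartridge, 0.08 to 0.17 kg, in the winder's well: block 40 x 56 x 26 mm (x, y, z), flush with the winder's top, 2 mm play all round; on its middle an upright tab 12 x 24 x 30 mm (x, y, z) to lift it by. This point is its centre, 28 mm over its underside: the tab spans 2 mm below to 28 mm above it. Axes parallel to the winder's at the start.
- rack: Fixed wooden rack, 160 x 72 mm, walls 22 mm high over the table; origin at the centre of its underside. Three bays along its x, at x = -52, 0 and +52 mm, each 48 x 64 mm inside (x, y), so a cartridge's long side lies along the rack's y. Two bays hold spare cartridges, one is empty.
- bay (a point): Centre of the top of the 2 mm cork pad on the floor of the empty bay, 7 mm over the table; its axes are parallel to the rack's. The cartridge stands on the pad, its centre then 28 mm above this point. Either way round will do.
- spare_a_mid (a point): Centre of a spare cartridge of the same make standing in a bay of the rack; leave alone.
- spare_b_mid (a point): Centre of the other spare cartridge in the rack; leave alone.
- mallet: Wooden mallet lying, 235 mm long, 56 mm thick, origin on the table under the handle's joint with the head; leave alone.
- dye: Amber bottle, 56 mm wide, 130 mm high, origin at its underside; leave alone.
- rivets: Jar, 60 mm wide, 70 mm high, origin at its underside; leave alone.
- toolcup: White cup, 72 mm wide, 90 mm high, origin at its underside; leave alone.
- brush: Brush lying on the table; leave alone.
- slicker: Turned wooden edge slicker standing, 40 mm wide, 90 mm high, origin at its underside; leave alone.
There are look-alikes about, which are no part of the job. What is shaped like the part that bears cartridge_mid but turquoise is not meant.

How it is judged:
By the outcome, as a careful person would: the job done as asked, in the order asked, and still so for the second after the job is handed in, with the robot touching nothing.
It also fails if it takes over 72 s, if anything falls off the work surface, if the arm or the gripper's body presses on something with over 40 N, if the wrist force passes 120 N, or if a joint passes its speed limit or range.

## Working session

There is one attempt and no reset: what is moved stays moved. The work goes in short steps, Python scripts to look and compute and a tool call to move; the robot and the scene stay as the last step left them, time stands still between calls to the robot, and variables do not carry over. Pictures are saved under pics/ and viewed, and the job is handed in when it is done.

Besides the shell and the picture viewer there is one more tool, called after "Call:" as name(argument=value, ...) on one line, values as JSON. arm_command: Moves the arm, as the interface text tells. Its arguments: {"type":"object","properties":{"plan":{"type":"array"},"newtons":{"type":"number"}},"required":["plan"]}

```bash
mkdir -p pics
cat > h.py <<'E'
import numpy as np, cv2
from station import sensors, vision, job
def P(c):
    p=vision.camera_params(c); K=np.array(p["intrinsics"],float); R=cv2.Rodrigues(np.array(p["rvec"],float))[0]; t=np.array(p["tvec"],float).ravel()
    return K,np.array([p["k1"],0,0,0.]),R,t
def ray(c,at):
    K,d,R,t=P(c); u=cv2.undistortPoints(np.array([[[at[1],at[0]]]],float),K,d)[0,0]
    return -R.T@t, R.T@np.array([u[0],u[1],1.])
def atz(c,at,z):
    o,v=ray(c,at); return o+v*(z-o[2])/v[2]
def tri(a1,a2,c1="scene",c2="top"):
    o1,v1=ray(c1,a1);o2,v2=ray(c2,a2);v1=v1/np.linalg.norm(v1);v2=v2/np.linalg.norm(v2)
    s=np.linalg.lstsq(np.c_[v1,-v2],o2-o1,rcond=None)[0]
    p,q=o1+s[0]*v1,o2+s[1]*v2
    return (p+q)/2,np.linalg.norm(p-q)
def proj(c,X):
    K,d,R,t=P(c); q=cv2.projectPoints(np.array(X,float).reshape(-1,1,3),cv2.Rodrigues(R)[0],t,K,d)[0][:,0]
    return q[:,::-1]
E
python3 - <<'E'
from h import *
for c in("scene","top"):
    im=vision.camera(c); cv2.imwrite(f"pics/{c}0.png",im)
    K,d,R,t=P(c);print(c,K[0,0],-R.T@t,d[0])
    for n in ["winder","crank_axis","knob_mid","overwind","cartridge_mid","rack","bay","spare_a_mid","mallet"]:
        print(n,[(np.round(x["at"],1).tolist(),round(x["confidence"],2)) for x in vision.pinpoint(n,c)])
o=sensors.get_obs();print(o)
E
```

```text
scene 448.68984838922154 [ 1.17354023 -0.41234196  0.67392624] -0.0027630829680341425
winder [([258.7, 325.8], 0.65)]
crank_axis [([211.4, 352.7], 0.82)]
knob_mid [([196.1, 348.9], 0.55), ([323.7, 384.6], 0.19)]Traceback (most recent call last):
  File "<stdin>", line 6, in <module>
ValueError: it knows: bay, brush, cartridge_mid, crank_axis, dye, knob_mid, mallet, rack, rivets, slicker, spare_a_mid, spare_b_mid, toolcup, winder
```

Run:
```python
from h import *
for c in("scene","top"):
    im=vision.camera(c); cv2.imwrite(f"pics/{c}0.png",im)
    K,d,R,t=P(c);print(c,K[0,0],-R.T@t,d[0])
    for n in ["winder","crank_axis","knob_mid","cartridge_mid","rack","bay","spare_a_mid"]:
        print(n,[(np.round(x["at"],1).tolist(),round(x["confidence"],2)) for x in vision.pinpoint(n,c)])
o=sensors.get_obs();print(o)
```

```text
scene 448.68984838922154 [ 1.17354023 -0.41234196  0.67392624] -0.0027630829680341425
winder [([257.4, 328.6], 0.75)]
crank_axis [([208.4, 355.2], 0.63)]
knob_mid [([195.6, 351.0], 0.66), ([243.0, 304.5], 0.46)]
cartridge_mid [([303.0, 250.6], 0.98), ([244.9, 301.2], 0.71), ([250.7, 477.9], 0.7)]
rack [([344.8, 207.6], 0.86)]
bay [([322.8, 197.0], 0.76)]
spare_a_mid [([331.5, 204.4], 0.73)]
top 467.3853579379235 [0.47402753 0.00518255 1.13720214] -0.07373291221146072
winder [([250.1, 285.7], 0.73)]
crank_axis [([251.0, 248.4], 0.75)]
knob_mid [([268.3, 239.0], 0.64)]
cartridge_mid [([236.2, 381.7], 0.86), ([252.3, 317.6], 0.64)]
rack [([226.7, 426.8], 0.74), ([253.4, 313.3], 0.55)]
bay [([153.3, 367.2], 0.71), ([249.4, 428.8], 0.6)]
spare_a_mid [([226.0, 427.4], 0.68)]
{'time_s': 1.0, 'qpos': array([ 1.05739796e+00,  2.99910865e-01,  1.52102780e+00,  1.90407024e-05,
        1.32072475e+00, -6.66075669e-02]), 'joint_vel': array([-0.00033211,  0.00023259,  0.00081209,  0.0006635 ,  0.00026181,
       -0.00080439]), 'tau': array([-1.04827781e-03, -5.31665611e+01, -3.52904177e+01,  7.07678497e-02,
        2.13120104e-02, -4.29905413e-05]), 'ee_pos': array([0.2376387 , 0.49599623, 0.40462785]), 'eef_rot': array([-3.14152328e+00, -2.31165890e-05,  2.69479714e+00]), 'force': array([ 0.32681587,  0.48913896, -0.30268059]), 'moment': array([-0.0286379 ,  0.01258726, -0.006978  ]), 'grip_width': 0.09408153633156459}
```

View pics/scene0.png

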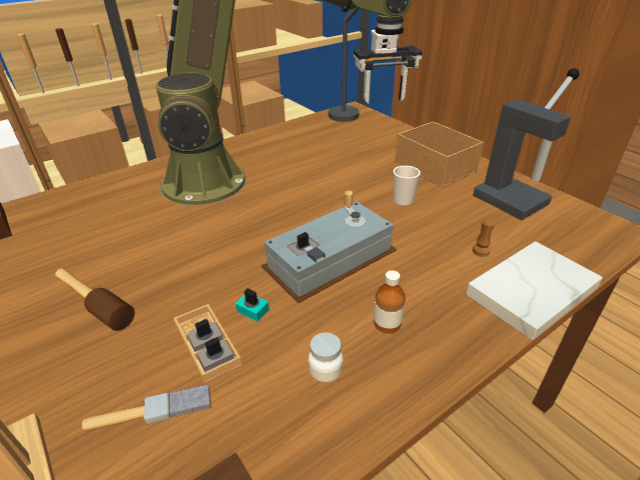

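View pics/top0.png

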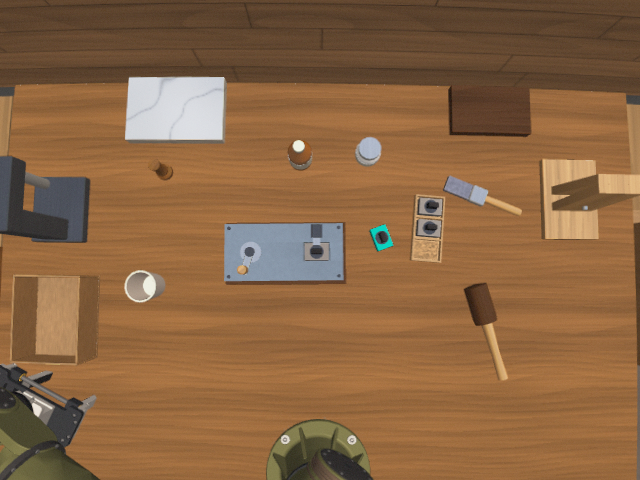

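The scene view shows the winder at about (250,330), with the cartridge's black tab at (243,303) and the knob at (198,349). A turquoise cartridge lies on the table at (303,251), and the rack is at (340,207). In the top view the knob is at (268,242), the tab at (252,317), and the rack's empty bay at (249,428). 

Three kinds of things could be the cartridge, given here in top pixels:
- (252,317): sits grey in the winder's well with the tongue over it. It fits the description.
- (237,381): turquoise, so excluded.
- (206,431) and (227,430): spares standing in the rack.

I'll confirm this in an enlarged crop.

Run:
```python
from h import *
a=cv2.imread("pics/top0.png");b=cv2.imread("pics/scene0.png")
A=cv2.resize(a[180:300,215:455],None,fx=3.2,fy=3.2,interpolation=2)[:, :768]
cv2.imwrite("pics/c_top.png",A)
cv2.imwrite("pics/c_scene.png",cv2.resize(b[180:300,255:405],None,fx=5,fy=5,interpolation=2))
cv2.imwrite("pics/c_rack.png",cv2.resize(b[280:400,160:280],None,fx=5,fy=5,interpolation=2))
```

```text
(no output)
```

View pics/c_top.png

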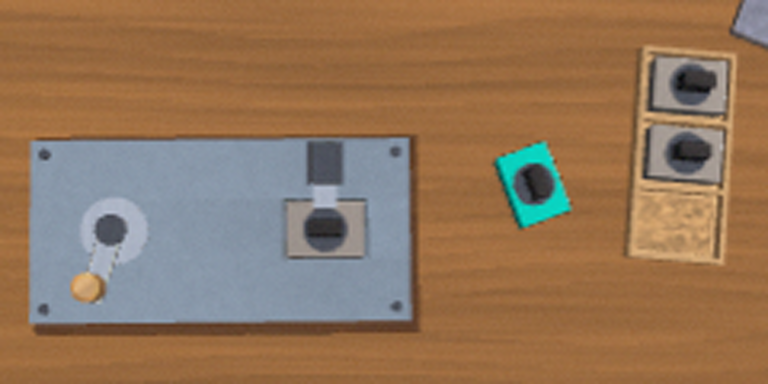

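View pics/c_scene.png

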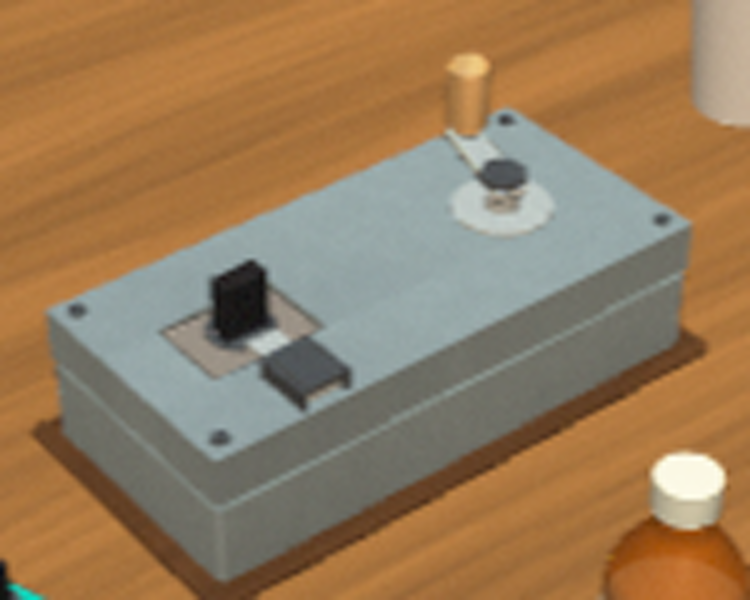

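View pics/c_rack.png

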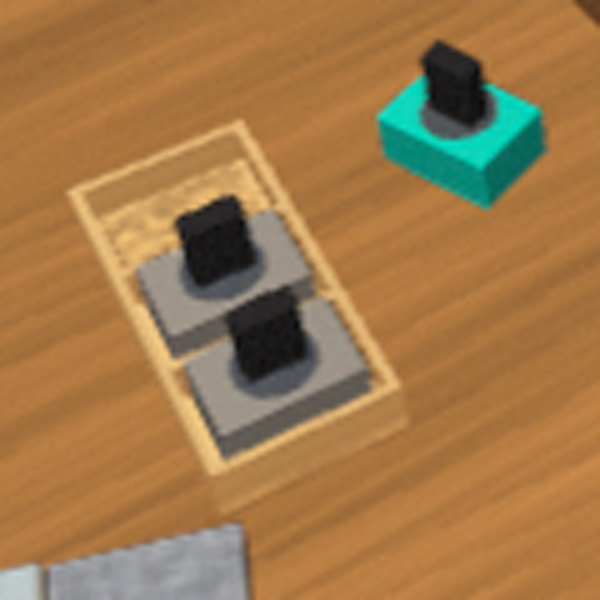

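```bash
cat > fit.py <<'E'
from h import *
from scipy.optimize import least_squares
ct=lambda x,y:(180+y/3.2,215+x/3.2)
cs=lambda x,y:(180+y/5,255+x/5)
cr=lambda x,y:(280+y/5,160+x/5)
def fit(obs,loc,z0):
    f=lambda p:np.concatenate([(proj(c,[[p[0]+np.cos(p[3])*l[0]-np.sin(p[3])*l[1],p[1]+np.sin(p[3])*l[0]+np.cos(p[3])*l[1],p[2]] for l in L])-np.array(px)).ravel() for c,px,L in [(o[0],o[1],loc) for o in obs]])
    r=least_squares(f,[0.47,0,z0,0.0]);return r.x,np.abs(r.fun).max()
E
python3 - <<'E'
from fit import *
W=[(-.065,-.135),(.065,-.135),(.065,.135),(-.065,.135)]
sw=[cs(45,312),cs(212,458),cs(690,225),cs(505,110)]
tw=[ct(412,321),ct(412,137),ct(30,140),ct(30,324)]
for o in ([("scene",sw)],[("top",tw)],[("scene",sw),("top",tw)]): print("winder",fit(o,W,.075))
R_=[(-.080,-.036),(.080,-.036),(.080,.036),(-.080,.036)]
# rack x ~ world x
tr=[ct(723,263),ct(737,53),ct(643,46),ct(627,255)]
sr=[cr(68,192),cr(215,473),cr(402,385),cr(240,122)]
for o in ([("scene",sr)],[("top",tr)],[("scene",sr),("top",tr)]): print("rack",fit(o,R_,.022))
print("knob top",tri(cs(468,62),ct(86,286)))
print("hub top",tri(cs(503,173),ct(110,229)))
print("tab top",tri(cs(238,270),ct(325,229)))
print("tabtop atz",atz("scene",cs(238,272),.105),atz("top",ct(325,229),.105))
E
```

```text
winder (array([0.51640651, 0.08732338, 0.06916556, 0.01355061]), np.float64(0.6229542858430932))
winder (array([0.51971384, 0.08185777, 0.08204148, 0.01690828]), np.float64(0.3362379682288861))
winder (array([0.52054014, 0.08322213, 0.07358066, 0.01658204]), np.float64(1.1065772226469903))
rack (array([ 0.57724339, -0.2576494 ,  0.01310521, -0.06449634]), np.float64(0.29582055787227546))
rack (array([ 0.58335025, -0.26110709,  0.0193846 , -0.07896269]), np.float64(0.323416359226826))
rack (array([ 0.5835309 , -0.25981797,  0.02062   , -0.069857  ]), np.float64(0.8177684105089611))
knob top (array([0.4797387 , 0.16935424, 0.12958963]), np.float64(0.001881605074653195))
hub top (array([0.51970773, 0.15912179, 0.09275087]), np.float64(0.0013587015298470854))
tab top (array([0.52082242, 0.00924766, 0.1045964 ]), np.float64(0.00227350387733171))
tabtop atz [0.52304273 0.00911458 0.105     ] [0.52020348 0.00828104 0.105     ]
```

The crop confirms it: the grey cartridge with a black tab sits in the well under the tongue. The empty bay is the rack's −x one, its cork visible at about crop (677,227). Next I move above the knob and turn the jaws along y.

Call:
arm_command(plan=[0,0.6035,-0.816,-0.11,0.221,0,0.6035,-0.816,-0.11,0.221,0,0.6035,-0.816,-0.11,0.221,0,0.6035,-0.816,-0.11,0.221,0,0.6035,-0.816,-0.11,0.221,0,0.6035,-0.816,-0.11,0.221,0,0.6035,-0.816,-0.11,0.221,0,0.6035,-0.816,-0.11,0.221,0,0.6035,-0.816,-0.11,0.221,0,0.6035,-0.816,-0.11,0.221,0,0.6035,-0.816,-0.11,0.221,0,0.6035,-0.816,-0.11,0.221], newtons=40)

```text
time_s: 2.2
ee_pos: [0.4785, 0.1705, 0.3608]
eef_rot: [3.141, 0.0, -3.124]
force: [-0.7, -0.4, 0.8]
grip_width: 0.0468
```

Run:
```python
from h import *
o=sensors.get_obs();print(o['time_s'],o['ee_pos'],o['eef_rot'],o['grip_width'],o['force'])
cv2.imwrite("pics/s1.png",cv2.resize(vision.camera("scene")[100:280,240:440],None,fx=3,fy=3))
```

```text
2.2 [0.47852821 0.17047298 0.3608496 ] [ 3.14137891e+00  2.06060098e-04 -3.12448947e+00] 0.046790908015508816 [-0.72440741 -0.39104828  0.8240096 ]
```

View pics/s1.png

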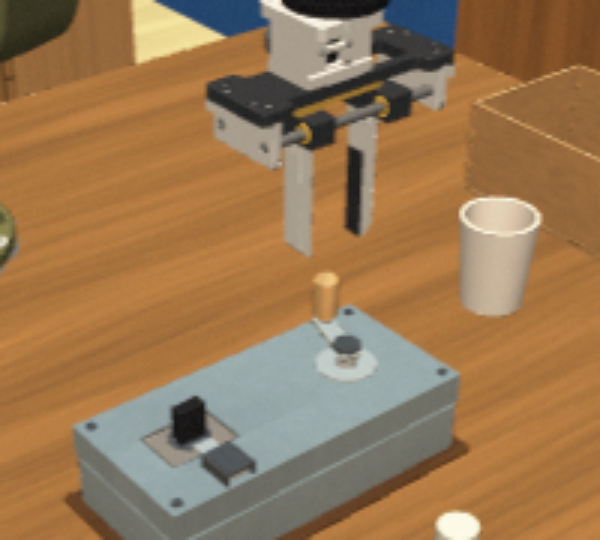

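The fingers stand over the knob, which is at crop (326,295). Now I descend and grip it.

Call:
arm_command(plan=[0,0,0,-0.08,0,0,0,0,-0.161,0,0,0,0,-0.161,0,1,0,0,-0.161,0,1,0,0,-0.161,0,1,0,0,-0.161,0,1,0,0,-0.161,0,1,0,0,-0.161,0], newtons=40)

```text
time_s: 3.05
ee_pos: [0.4792, 0.1697, 0.2972]
eef_rot: [3.141, 0.001, -3.126]
force: [-1.4, -0.5, 6.7]
grip_width: 0.0196
```

Run:
```python
from h import *
o=sensors.get_obs();print(o['time_s'],o['ee_pos'],o['eef_rot'],o['grip_width'],o['force'])
```

```text
3.05 [0.47915943 0.16973893 0.2972308 ] [ 3.14097573e+00  1.48740975e-03 -3.12550669e+00] 0.019607338103983647 [-1.42055572 -0.47660214  6.65882088]
```

```bash
cat > arc.py <<'E'
import sys,numpy as np
t0,dt,n=map(float,sys.argv[1:4]);r=.042/.4
ox=float(sys.argv[4]) if len(sys.argv)>4 else 0; oy=float(sys.argv[5]) if len(sys.argv)>5 else 0
for k in range(1,int(n)+1):
    a,b=np.radians(t0),np.radians(t0-dt*k)
    print(round(r*(np.cos(b)-np.cos(a))+ox/400,3),round(r*(np.sin(b)-np.sin(a))+oy/400,3))
E
python3 arc.py 164.7 12 10
```

```text
0.008 0.02
0.02 0.039
0.036 0.054
0.054 0.066
0.075 0.074
0.096 0.077
0.118 0.076
0.139 0.07
0.159 0.06
0.176 0.046
```

Call:
arm_command(plan=[1,0.008,0.02,0.002,0,1,0.02,0.039,0.002,0,1,0.036,0.054,0.002,0,1,0.054,0.066,0.002,0,1,0.075,0.074,0.002,0,1,0.075,0.074,0.002,0], newtons=45)

```text
time_s: 3.65
ee_pos: [0.5092, 0.1995, 0.2972]
eef_rot: [-3.141, -0.002, -3.125]
force: [-8.4, -1.3, 8.5]
grip_width: 0.0192
```

```bash
python3 - <<'E'
from h import *
o=sensors.get_obs();print(o['time_s'],o['ee_pos'],o['eef_rot'],o['grip_width'],o['force'])
E
python3 arc.py 104.7 12 8
```

```text
3.65 [0.50919748 0.19949846 0.29719239] [-3.14111859e+00 -2.00927807e-03 -3.12543041e+00] 0.019240945459059404 [-8.43532918 -1.3321887   8.51906186]
0.022 0.003
0.044 0.002
0.065 -0.004
0.084 -0.014
0.101 -0.028
0.115 -0.045
0.125 -0.064
0.13 -0.086
```

Call:
arm_command(plan=[1,0.022,0.003,0.002,0,1,0.044,0.002,0.004,0,1,0.065,-0.004,0.004,0,1,0.084,-0.014,0.004,0,1,0.101,-0.028,0.004,0,1,0.115,-0.045,0.004,0,1,0.125,-0.064,0.004,0,1,0.13,-0.086,0.004,0,1,0.13,-0.086,0.004,0])

```text
time_s: 4.55
ee_pos: [0.5612, 0.165, 0.2977]
eef_rot: [3.14, -0.0, -3.126]
force: [5.8, 10.5, -12.2]
grip_width: 0.0193
```

```bash
python3 arc.py 8.7 12 8
```

```text
0.001 -0.022
-0.003 -0.044
-0.01 -0.064
-0.023 -0.082
-0.038 -0.098
-0.057 -0.11
-0.077 -0.117
-0.099 -0.121
```

Call:
arm_command(plan=[1,0.003,-0.022,-0.002,0,1,-0.001,-0.044,-0.002,0,1,-0.008,-0.064,-0.002,0,1,-0.021,-0.082,-0.002,0,1,-0.036,-0.098,-0.002,0,1,-0.055,-0.11,-0.002,0,1,-0.075,-0.117,-0.002,0,1,-0.097,-0.121,-0.002,0,1,-0.097,-0.121,-0.002,0])

```text
time_s: 5.45
ee_pos: [0.522, 0.1167, 0.2976]
eef_rot: [3.141, 0.002, -3.126]
force: [8.1, 5.0, -11.9]
grip_width: 0.0191
```

```bash
python3 arc.py -87.3 12 8
```

```text
-0.022 0.001
-0.043 0.007
-0.063 0.017
-0.08 0.031
-0.093 0.048
-0.103 0.068
-0.109 0.089
-0.11 0.111
```

Call:
arm_command(plan=[1,-0.022,0.003,-0.002,0,1,-0.043,0.009,-0.002,0,1,-0.063,0.019,-0.002,0,1,-0.08,0.033,-0.002,0,1,-0.093,0.05,-0.002,0,1,-0.103,0.07,-0.002,0,1,-0.109,0.091,-0.002,0,1,-0.11,0.113,-0.002,0,1,-0.11,0.113,-0.002,0])

```text
time_s: 6.35
ee_pos: [0.4782, 0.1617, 0.2973]
eef_rot: [-3.14, -0.0, -3.125]
force: [-2.1, -8.8, 4.5]
grip_width: 0.0194
```

```bash
python3 arc.py 176.7 12 8
```

```text
0.004 0.022
0.012 0.042
0.024 0.06
0.039 0.076
0.058 0.088
0.078 0.096
0.1 0.099
0.122 0.098
```

Call:
arm_command(plan=[1,0.004,0.022,0,0,1,0.012,0.042,0,0,1,0.024,0.06,0,0,1,0.039,0.076,0,0,1,0.058,0.088,0,0,1,0.078,0.096,0,0,1,0.078,0.096,0,0])

```text
time_s: 7.05
ee_pos: [0.5097, 0.2, 0.2972]
eef_rot: [-3.14, -0.002, -3.125]
force: [-8.2, -4.8, 9.0]
grip_width: 0.0191
```

```bash
python3 arc.py 104.7 12 6;python3 arc.py 32.7 12 6
```

```text
0.022 0.003
0.044 0.002
0.065 -0.004
0.084 -0.014
0.101 -0.028
0.115 -0.045
0.01 -0.02
0.015 -0.041
0.016 -0.063
0.013 -0.084
0.005 -0.105
-0.007 -0.123
```

Call:
arm_command(plan=[1,0.022,0.003,0,0,1,0.044,0.002,0,0,1,0.065,-0.004,0,0,1,0.084,-0.014,0,0,1,0.101,-0.028,0,0,1,0.115,-0.045,0,0,1,0.115,-0.045,0,0])

```text
time_s: 7.75
ee_pos: [0.5556, 0.1817, 0.2973]
eef_rot: [3.142, -0.001, -3.126]
force: [-3.6, -1.7, 3.7]
grip_width: 0.0192
```

The tangential force is about 0.5 N, where it had been 8–9 N. That suggests the drag has dropped, so I check the tongue before going further.

Run:
```python
from h import *
o=sensors.get_obs();print(o['time_s'],o['ee_pos'],o['force'])
a=vision.camera("scene");b=vision.camera("top")
A=cv2.resize(a[180:300,255:405],(500,400),interpolation=2)
B=cv2.resize(cv2.imread("pics/scene0.png")[180:300,255:405],(500,400),interpolation=2)
cv2.imwrite("pics/s2.png",cv2.resize(np.hstack([B,A]),(800,320)))
cv2.imwrite("pics/t2.png",cv2.resize(b[190:300,215:355],None,fx=5,fy=5,interpolation=2))
```

```text
7.75 [0.55564357 0.18174739 0.29727902] [-3.61667818 -1.71795483  3.74235077]
```

View pics/s2.png

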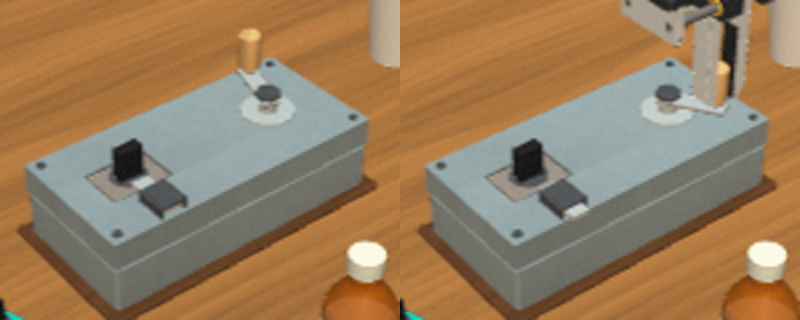

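View pics/t2.png

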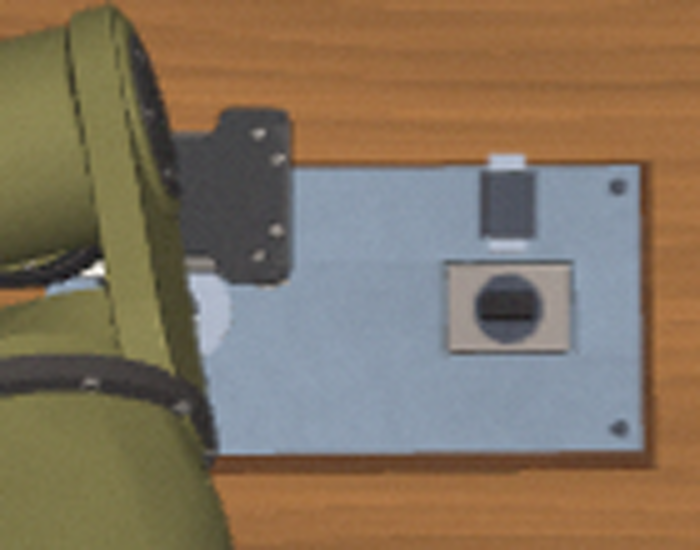

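The scene pair shows the tongue retracted: it now sticks out of the housing at about (575,212), away from the cartridge. The top view agrees, with the tongue at crop (507,162) and the cartridge edge clear. I overshot by at most 72°. Now I release the knob, rise and go above the tab.

Call:
arm_command(plan=[0,0,0,0,0,0,0,0,0,0,0,0,0,0,0,0,0,0,0.1,0,0,0,0,0.16,0,0,-0.0865,-0.4325,0.16,0,0,-0.0865,-0.4325,0.16,0,0,-0.0865,-0.4325,0.16,0,0,-0.0865,-0.4325,0.16,0,0,-0.0865,-0.4325,0.16,0,0,-0.0865,-0.4325,0.16,0], newtons=15)

```text
time_s: 8.95
ee_pos: [0.5209, 0.0089, 0.3612]
eef_rot: [3.141, 0.0, -3.127]
force: [-0.4, 0.2, 0.8]
grip_width: 0.0469
```

Run:
```python
from h import *
o=sensors.get_obs();print(o['time_s'],o['ee_pos'],o['eef_rot'],o['force'],o['grip_width'])
a=vision.camera("scene")
cv2.imwrite("pics/s3.png",cv2.resize(a[120:300,220:420],None,fx=4,fy=3.3,interpolation=2)[:600])
```

```text
8.95 [0.52090718 0.00893426 0.36118039] [ 3.14147668e+00  4.05673725e-04 -3.12652602e+00] [-0.43069262  0.15722161  0.83543354] 0.04689991943958172
```

View pics/s3.png

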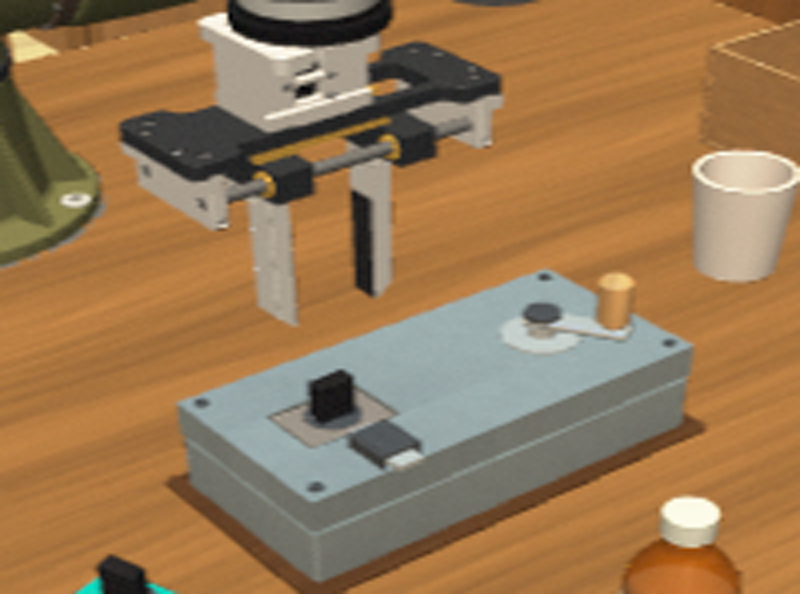

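Call:
arm_command(plan=[0,0,0,-0.1,0,0,0,0,-0.17,0,0,0,0,-0.205,0,0,0,0,-0.205,0,1,0,0,-0.205,0,1,0,0,-0.205,0,1,0,0,-0.205,0,1,0,0,-0.205,0,1,0,0,-0.205,0], newtons=15)

```text
time_s: 9.9
ee_pos: [0.521, 0.009, 0.28]
eef_rot: [3.142, 0.002, -3.126]
force: [-0.8, 0.7, 7.5]
grip_width: 0.0241
```

Call:
arm_command(plan=[1,0,0,0.004,0,1,0,0,0.012,0,1,0,0,0.025,0], newtons=20)

```text
time_s: 10.2
ee_pos: [0.5208, 0.009, 0.2891]
eef_rot: [3.142, -0.001, -3.126]
force: [0.6, -0.3, -2.2]
grip_width: 0.0238
```

Call:
arm_command(plan=[1,0,0,0.06,0,1,0,0,0.13,0,1,0,0,0.2,0,1,0,0,0.2,0])

```text
time_s: 10.6
ee_pos: [0.5211, 0.009, 0.3728]
eef_rot: [-3.141, 0.006, -3.126]
force: [-0.3, -0.4, -1.1]
grip_width: 0.0239
```

Run:
```python
from fit import *
o=sensors.get_obs();print(o['time_s'],o['ee_pos'],o['force'],o['grip_width'])
b=vision.camera("top");a=vision.camera("scene")
for c in("scene","top"):
  for x in vision.pinpoint("bay",c): print(c,x["at"],x["confidence"],atz(c,x["at"],.007))
cv2.imwrite("pics/t4.png",cv2.resize(b[190:270,405:455],None,fx=7.5,fy=7.5,interpolation=2))
cv2.imwrite("pics/s4.png",cv2.resize(a[130:330,200:400],None,fx=3,fy=3,interpolation=2))
# drawn models check
for (x,y,w) in [(.5835,-.260,-.072),(.5835,-.2605,-.079)]:
  print(x-.052*np.cos(w),y-.052*np.sin(w))
```

```text
10.6 [0.52108364 0.00899605 0.37284592] [-0.28796572 -0.3911708  -1.09758677] 0.02390457203203603
scene [323.3, 195.6] 0.81 [ 0.52754283 -0.2573395   0.007     ]
scene [251.8, 479.6] 0.24 [0.72299424 0.37502682 0.007     ]
top [247.4, 429.4] 0.9 [ 0.53711861 -0.26621081  0.007     ]
0.5316347257833727 -0.25625923397763917
0.5316621816257122 -0.25639627167147366
```

View pics/t4.png

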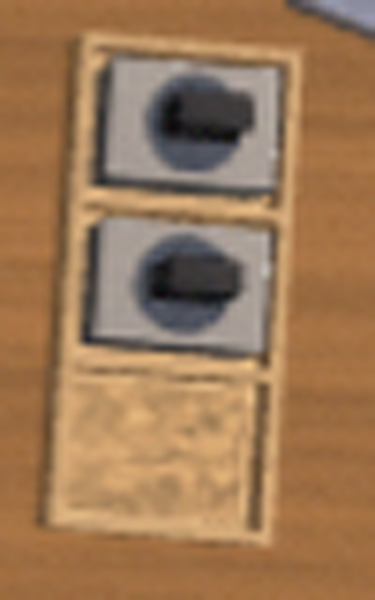

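View pics/s4.png

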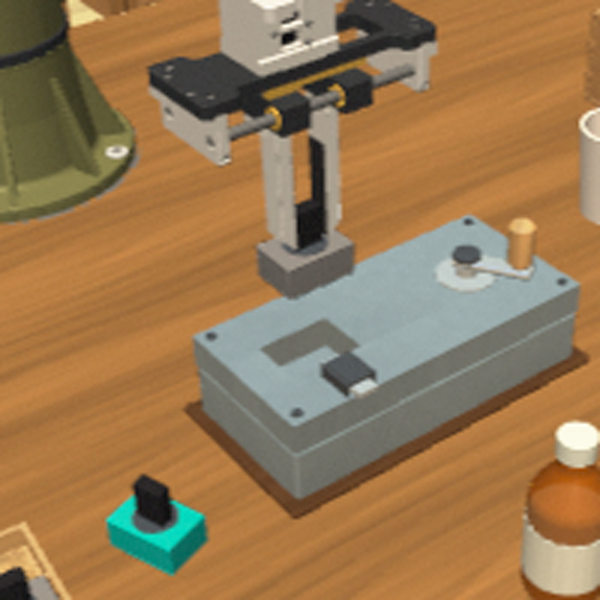

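The cartridge came out of the well cleanly and hangs level at crop (305,265); the empty well is visible. The two bay readings differ by about 1 cm, so I refit the rack with its heights fixed and check the overlay.

```bash
cat > rk.py <<'E'
from fit import *
c4=lambda x,y:(190+y/7.5,405+x/7.5)
def M(p,l,z): return [p[0]+np.cos(p[2])*l[0]-np.sin(p[2])*l[1],p[1]+np.sin(p[2])*l[0]+np.cos(p[2])*l[1],z]
S=[((-.08,-.036),cr(68,192)),((.08,-.036),cr(215,473)),((.08,.036),cr(402,385)),((-.08,.036),cr(240,122))]
# top: right corners (y-) at z .022; BL (-x,+y) at z 0
T=[((.08,-.036),.022,c4(303,48)),((-.08,-.036),.022,c4(270,540)),((-.08,.036),0,c4(45,527))]
def fs(p): return np.concatenate([(proj("scene",[M(p,l,.022)])[0]-np.array(a)) for l,a in S])
def ft(p): return np.concatenate([(proj("top",[M(p,l,z)])[0]-np.array(a)) for l,z,a in T])
E
python3 - <<'E'
from rk import *
for n,f in(("s",fs),("t",ft),("both",lambda p:np.r_[fs(p),ft(p)])):
    r=least_squares(f,[.58,-.26,0]);p=r.x;print(n,p,np.abs(r.fun).max(),"bay",M(p,(-.052,0),.007))
b=vision.camera("top");a=vision.camera("scene")
def draw(im,c,off,s):
    for z,hx,hy,cx in [(.022,.08,.036,0),(.0,.08,.036,0),(.022,.024,.032,-.052),(.007,.024,.032,-.052)]:
        q=proj(c,[M(p,(cx+i*hx,j*hy),z) for i,j in((-1,-1),(1,-1),(1,1),(-1,1))])
        q=((q-np.array(off)+.5)*s)[:,::-1].astype(np.int32)
        cv2.polylines(im,[q],True,(0,0,255) if z>.01 else (255,0,0),1)
A=cv2.resize(a[280:400,160:280],None,fx=5,fy=5,interpolation=2);draw(A,"scene",(280,160),5)
B=cv2.resize(b[190:270,405:455],None,fx=7.5,fy=7.5,interpolation=2);draw(B,"top",(190,405),7.5)
cv2.imwrite("pics/ov.png",cv2.resize(np.hstack([A[:600,:425],B]),(800,600)))
E
```

```text
s [ 0.58497473 -0.25964444 -0.06515077] 0.7042944378388256 bay [np.float64(0.5330850501625094), np.float64(-0.2562589955940446), 0.007]
t [ 0.5833363  -0.26178329 -0.06725452] 0.7471218532999728 bay [np.float64(0.5314538533987174), np.float64(-0.25828868702600927), 0.007]
both [ 0.58428855 -0.26020637 -0.06395099] 1.2579208230532686 bay [np.float64(0.5323948460759949), np.float64(-0.2568831837568043), 0.007]
```

View pics/ov.png

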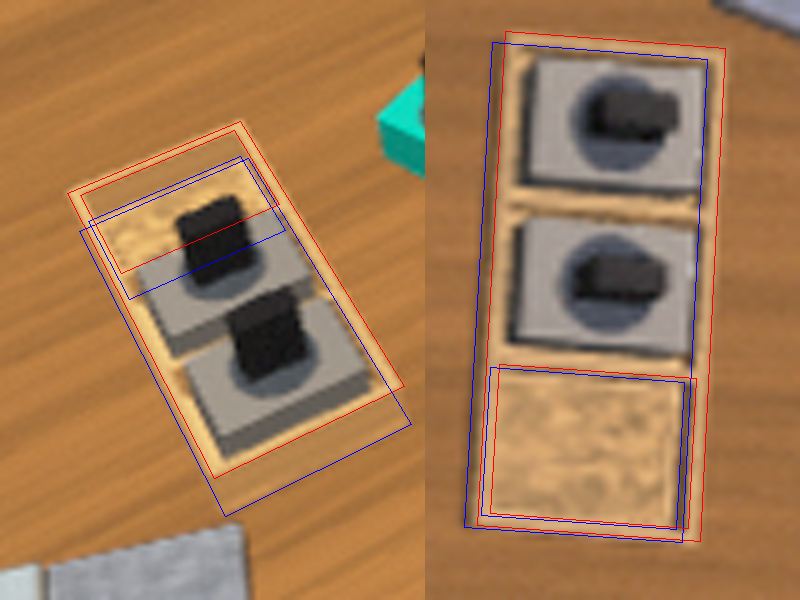

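Run:
```python
from rk import *
b=vision.camera("top");a=vision.camera("scene")
def draw(im,c,off,s,p):
    for z,hx,hy,cx in [(.022,.08,.036,0),(.022,.024,.032,-.052),(.007,.024,.032,-.052)]:
        q=proj(c,[M(p,(cx+i*hx,j*hy),z) for i,j in((-1,-1),(1,-1),(1,1),(-1,1))])
        q=((q-np.array(off)+.5)*s)[:,::-1].astype(np.int32)
        cv2.polylines(im,[q],True,(0,0,255) if z>.01 else (255,0,0),1)
B=cv2.resize(b[234:268,408:446],None,fx=10.5,fy=10.5,interpolation=2)
C=B.copy();draw(C,"top",(234,408),10.5,[.5833,-.2618,-.067])
cv2.imwrite("pics/ov2.png",np.hstack([B,C]))
A=cv2.resize(a[298:350,168:222],None,fx=7.4,fy=7.4,interpolation=2)
D=A.copy();draw(D,"scene",(298,168),7.4,[.5850,-.2596,-.065])
cv2.imwrite("pics/ov3.png",np.hstack([A,D]))
```

```text
(no output)
```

View pics/ov2.png

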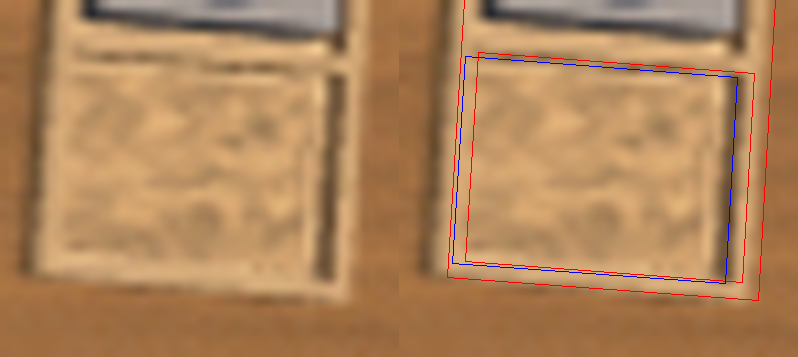

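View pics/ov3.png

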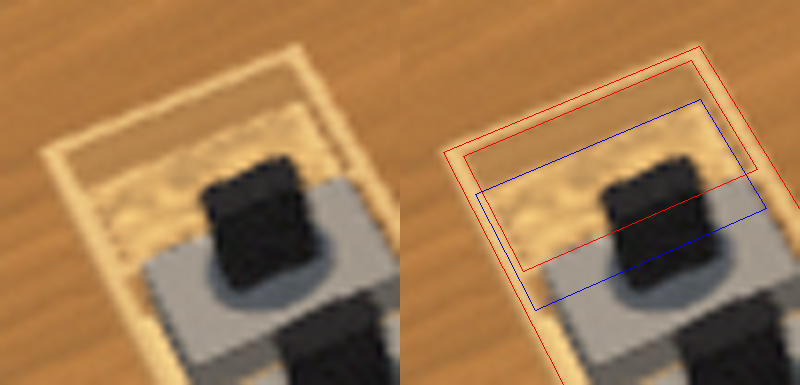

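The scene overlay matches the cork and the walls. The top view agrees once shifted about 2 mm in y. I take the bay at about (0.5325, −0.2563) with yaw −0.066 and carry the cartridge over.

Call:
arm_command(plan=[1,0.0275,-0.08,0,-0.039,1,0.0275,-0.18,0,-0.039,1,0.0275,-0.28,0,-0.039,1,0.0275,-0.38,0,-0.039,1,0.0275,-0.48,0,-0.039,1,0.0275,-0.57,0,-0.039,1,0.0275,-0.63,0,-0.039,1,0.0275,-0.663,0,-0.039,1,0.0275,-0.663,-0.1,-0.039,1,0.0275,-0.663,-0.2,-0.039,1,0.0275,-0.663,-0.235,-0.039,1,0.0275,-0.663,-0.235,-0.039])

```text
time_s: 12.2
ee_pos: [0.5319, -0.2557, 0.2735]
eef_rot: [3.14, -0.003, 3.077]
force: [0.7, 0.3, -1.0]
grip_width: 0.0238
```

Run:
```python
from rk import *
o=sensors.get_obs();print(o['time_s'],o['ee_pos'],o['eef_rot'],o['force'],o['grip_width'])
b=vision.camera("top");a=vision.camera("scene")
A=cv2.resize(a[250:370,150:270],None,fx=5,fy=5,interpolation=2)
p=[.5845,-.2598,-.066]
q0=p;ee=o['ee_pos'];w=o['eef_rot'][2]+np.pi
for z in(ee[2]-.231,ee[2]-.205):
    q=proj("scene",[M([ee[0],ee[1],w],(i*.02,j*.028),z) for i,j in((-1,-1),(1,-1),(1,1),(-1,1))])
    cv2.polylines(A,[((q-np.array((250,150))+.5)*5)[:,::-1].astype(np.int32)],True,(0,0,255),1)
cv2.imwrite("pics/s5.png",A)
cv2.imwrite("pics/t5.png",cv2.resize(b[180:300,370:490],None,fx=4,fy=4,interpolation=2))
```

```text
12.2 [ 0.53185386 -0.25568577  0.27348722] [ 3.13997709 -0.00326668  3.07657073] [ 0.65503642  0.26025927 -0.96275048] 0.023827209649410586
```

View pics/s5.png

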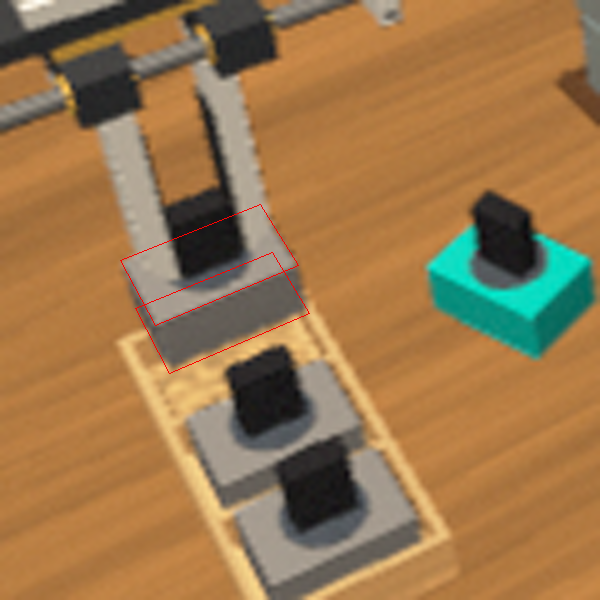

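View pics/t5.png

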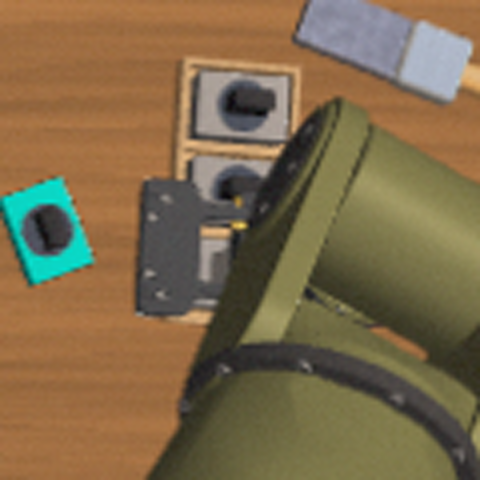

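The cartridge hangs over the empty bay, its lower front corner at crop (172,373). Its outline matches the prediction to about 1 mm. Lowering it slowly.

Call:
arm_command(plan=[1,0,0,-0.025,0,1,0,0,-0.05,0,1,0,0,-0.068,0,1,0,0,-0.08,0,1,0,0,-0.08,0])

```text
time_s: 12.8
ee_pos: [0.5317, -0.2562, 0.2423]
eef_rot: [3.141, -0.001, 3.076]
force: [-0.8, -0.0, -2.3]
grip_width: 0.0236
```

Call:
arm_command(plan=[1,0,0,-0.005,0,1,0,0,-0.009,0,1,0,0,-0.009,0])

```text
time_s: 13.1
ee_pos: [0.5318, -0.2562, 0.2394]
eef_rot: [-3.142, 0.0, 3.076]
force: [-0.6, -0.6, -1.6]
grip_width: 0.0239
```

Call:
arm_command(plan=[1,0,0,-0.003,0,1,0,0,-0.006,0,1,0,0,-0.006,0])

```text
time_s: 13.4
ee_pos: [0.5319, -0.2563, 0.238]
eef_rot: [-3.141, 0.001, 3.076]
force: [-3.7, 2.6, 8.0]
grip_width: 0.0233
```

Contact came at TCP height 0.238, the expected seated height. Opening and retreating.

Call:
arm_command(plan=[1,0,0,0.002,0,0.2,0,0,0.002,0,0.2,0,0,0.002,0,0.2,0,0,0.002,0,0.2,0,0,0.05,0,0.2,0,0,0.15,0,0.2,0,0,0.27,0,0.2,0,0,0.4,0,0.2,-0.3,0.3,0.4,0,0.2,-0.4,0.3,0.4,0,0.2,-0.4,0.3,0.4,0,0.2,-0.4,0.3,0.4,0,0.2,-0.4,0.3,0.4,0])

```text
time_s: 14.7
ee_pos: [0.3684, -0.1339, 0.3971]
eef_rot: [3.141, -0.0, 3.077]
force: [0.7, -0.5, 0.2]
grip_width: 0.0377
```

Run:
```python
from rk import *
o=sensors.get_obs();print(o['time_s'],o['ee_pos'],o['force'],o['grip_width'])
b=vision.camera("top");a=vision.camera("scene")
A=cv2.resize(a[280:400,160:280],None,fx=5,fy=5,interpolation=2)
cv2.imwrite("pics/s6.png",A); cv2.imwrite("pics/s6f.png",a)
cv2.imwrite("pics/t6.png",cv2.resize(b[180:300,215:455],None,fx=3.3,fy=3.3,interpolation=2))
```

```text
14.7 [ 0.36836286 -0.13389327  0.39711145] [ 0.67501813 -0.51894507  0.1884183 ] 0.03768548071398105
```

View pics/s6.png

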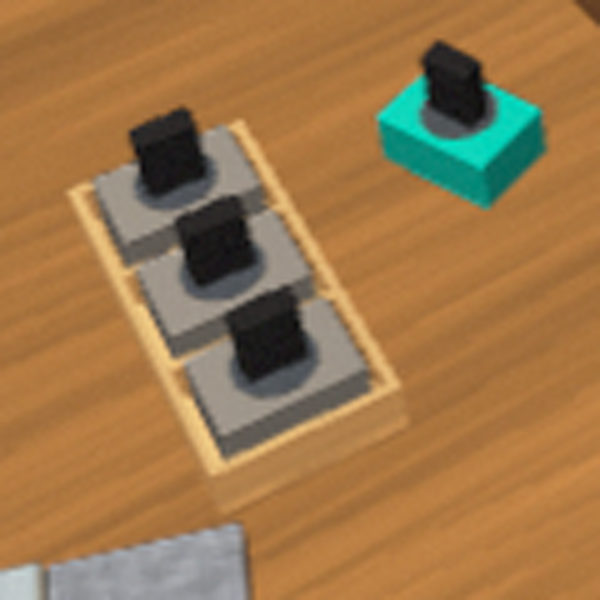

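View pics/s6f.png

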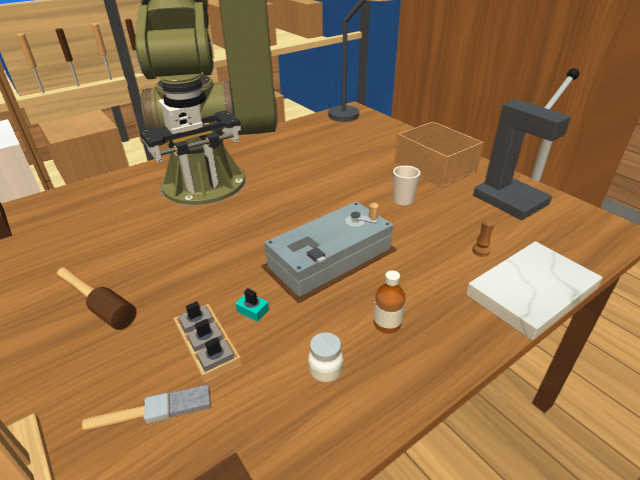

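View pics/t6.png

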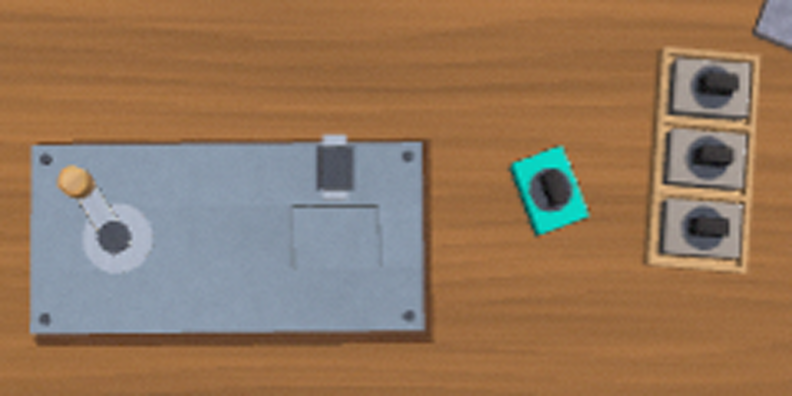

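All three bays are filled, and our cartridge at crop (178,190) sits like the spares, between the walls and level. The tongue is retracted and no pin shows at the winder's +y end. One last height check, then I hand in.

Run:
```python
from rk import *
t=lambda x,y:(180+y/3.3,215+x/3.3)
for s,q in (((162,120),(712,226)),((212,207),(717,154)),((262,300),(720,82))):
    print(tri(cr(*s),t(*q)))
job.hand_in();print(sensors.get_obs()['time_s'])
```

```text
(array([ 0.53171424, -0.25534599,  0.06319532]), np.float64(0.0011210868943319044))
(array([ 0.5829443 , -0.25912299,  0.06164135]), np.float64(0.002467868644890481))
(array([ 0.63404875, -0.26277123,  0.06071629]), np.float64(0.0009586350861316527))
the job is handed in; nothing more can be done
the job is handed in; nothing more can be done
```

I cranked the winder clockwise about 1.37 turns in all, until the drag dropped, then lifted the cartridge out and set it in the rack's empty bay. The job is handed in; the last clock reading before that was 14.7 s.

- **Crank:** the pull at the knob went from 8–9 N to about 0.5 N. The drop fell within the last 72° step, so the overshoot is at most 0.2 turn. Both cameras showed the tongue retracted, and the later top view showed no tell-tale pin sticking out.
- **Cartridge:** I lifted it only after the tongue was clear. The wrist force read at the end of each move while I held it stayed at about 8 N or less.
- **Placing:** contact came at the expected seated height. Measured from two views, its tab top stands at 63 mm where 63 mm is expected, and the spares' read 61–62 mm. It lies in line with the bay. In the last pictures the turquoise cartridge and the other things looked unmoved.
- **Checks that disagreed:** the network's two readings of the bay's position differed by about 1 cm. I used my own fit of the rack's edges instead, which agreed between the views to about 2 mm. The vertical force swung between about +9 and −12 N while I cranked, probably from holding the knob by friction.

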